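# Fit the vial plate to the orbital mixer

### The arm

A 6-joint arm with a two-finger parallel gripper is mounted at the origin on a cart in front of the work surface, level with it; the furniture and walls round the work are solid. World frame = base frame: x ahead of the robot, y to its left, z up, the work surface at z = 0. Lengths are in m, angles in rad, forces in N, time in s.
With the tool pointing down it reaches from about 0.35 to 0.85 m from the base axis. Payload 8.1 kg.
Tool frame: the origin (TCP) lies at the very end of the fingers, on their centre line; the grasp point (between the pads) lies 19 mm behind it; z points along the fingers, y is the line along which they close (so a half turn about z gives the same grasp; the last joint's range is limited). The gripper opens to 93 mm and grips with 3 to 60 N. Pads are 15 mm wide; open, the fingers measure 128 mm over their backs; the gripper's body (75 mm by 188 mm) begins 65 mm behind the grasp point.
Start: joints at [1.06, 0.13, 1.488, -0, 1.523, -0.085], TCP at [0.248, 0.546, 0.219] pointing down, gripper open.
Joint ranges: [-2.96, 2.96], [-0.89, 2.26], [0.02, 2.5], [-1.34, 4.48], [0, 2.73], [-2.66, 2.66]. Speed limits (rad/s): [2.39, 2.39, 2.79, 3.14, 3.14, 3.14].

### API

Orientations are given as a rotation vector (axis times angle).
In Python, from plant import read_state, eyes, workorder gives the robot as it stands. The module is installed in compiled form; this text tells all that it offers.
- The arm moves only by the tool play_rows, never from a script. Its argument "targets" is one flat list of numbers, 4 for each row, row after row: the shift along the tool's x, y, z in cm, then the turn about the tool's z in degrees. In form: [dx, dy, dz, roll, dx, dy, dz, roll, ...]. A call has 1 to 8 rows; each row is the pose to reach, as a shift and turn from the pose commanded when the call began, along the tool's axes at that moment; what a row does not reach only later rows make up. A row lasts 1/12 s, in which the tool goes at most 41.7 mm and 7.16 degrees, less where a joint would pass 70% of its speed; a pose out of reach is approached as far as the arm can. A call with a gripper value outside its range is refused whole. "grip" is the finger opening in cm, from 0 to 9.3, set as the call begins (left out, the last holds). The fingers move at their own pace and stop on an object; "grip_force" is the grip in N (left out, the last holds). Time passes only in rows, so rows that repeat a pose let the fingers close. It gives the time, the measured TCP pose, the force, the opening and the grip force at its end, in the units of the state.
- read_state(): the state, without advancing time (a new reading comes with each control period).
- eyes.read_camera(name): name is "side" or "top" or "wrist"; returns a dict with "image" (420x560x3 uint8, red, green, blue), "vfov" (degrees; the focal length in pixels is half the picture's height over the tangent of half this angle, whatever the lens; pixels are square), "cx", "cy" (the principal point, pixels), "cam_to_world" (4x4, takes a point from camera to world coordinates); the wrist camera has in their place "T_tool_cam" (4x4, takes a point from camera to tool coordinates, whose origin is the TCP and whose axes are the flange's). Camera axes: x right, y up, looking along -z (the intrinsics and any distortion apply to the point x, -y, -z); pixel columns grow to the right and rows downward; lengths in m; the calibration is good to about 2 mm. A picture is of the moment at which its call begins: read the wrist's pose just before it. There is no depth.
- workorder.close_job(): hands the job in; it is judged then, once.
The state is a dict: "t": time; "q": joint angles; "dq": joint speeds; "joint_torque": joint torques, N m; "tool_pos": TCP position; "orientation": TCP orientation; "force": force on the tool from outside, world axes, zero at the start; "wrist_torque": the same for the moment, N m; "opening": finger opening in m; "gripper_force": force on a finger pad.
Only numpy, scipy, OpenCV 4.12 (cv2) and the standard library are available. Lean on these libraries where they do the work, as an engineer would, in place of code of your own. Each camera call takes 0.05 s, during which the arm holds its last target. There are 200 camera calls.

### The job

Fit the vial plate to the orbital mixer: lift it by its black handle, start its wide ear in the wide slot on the left and its narrow ear in the narrow slot on the right, and push it down past the spring clips until both ears are fully home and the plate sits flat. The mixer's platform stops anywhere on its little orbit, so feel for the slots and press gently, never with more than about 2.5 kg (25 N). Let go of the plate, and leave the vials and bottles where they stand.

Things in the scene. Friction and masses are not known exactly. Their poses are not given: they have to be found in the camera images.
- plate_grip (a point): The vial plate: loose bare aluminium plate, 58 (x) x 104 (y) x 8 mm with six 14 mm holes, about 0.2 kg, flat on the bench. In its middle stands a black handle, a bar 12 mm thick (x), 36 mm long (y), 34 mm high. This point is in the handle, over the plate's centre, 22 mm above the plate's top face, 30 mm above its underside. z is up; y runs along the handle to the wide ear.
- ear_wide (a point): Centre of the underside of the plate's wide ear (26 mm wide, 8 mm thick), at the plate's +y end, 58 mm from its centre; the ear's tip is 64 mm from the centre. Axes as plate_grip. Between handle and ear (18 to 50 mm from the centre) the plate's top is free to be pressed.
- ear_narrow (a point): Centre of the underside of the plate's narrow ear (16 mm wide, 8 mm thick), at the plate's -y end, 58 mm from its centre; the ear's tip is 64 mm from the centre. Axes as plate_grip.
- mixer: The orbital mixer, fixed: white housing 120 (x) x 172 (y) x 58 mm, display and knob in its front (-x); origin under its centre, z up. On it floats an aluminium platform (88 x 156 mm) with a slotted post at each end. The platform's centre stands anywhere within 5.5 mm of the housing's along x and y, which no reading tells. It does not turn or sink; 1 N shifts it sideways.
- mixer_seat (a point): Point fixed to the mixer's housing, over its centre, 75 mm above the bench: the height of the plate's underside when it is home. Axes as mixer. Once in the slots, the ears meet the clips some 14 mm above this height; the clips give way at 8 to 16 N in all and snap over the ears' top edges only in the last 1 or 2 mm.
- slot_wide (a point): Floor of the wide slot (+y, for the wide ear) as it is when the platform stands centred; fixed to the housing. Slots open upwards and to the plate. Two spring clips line each in x: flared at the top, 24 mm above the floor, noses 9 mm above it. The back wall is 1.2 mm past the ear's tip, its upper edge sloped.
- slot_narrow (a point): Floor of the narrow slot (-y, for the narrow ear) as it is when the platform stands centred; fixed to the housing. Ears under about 2 mm off in x and y slip in and the platform centres itself under them; farther off they rest on the clips or posts with the plate's underside 20 to 26 mm above the seat.
- vial_a: Small white vial with a blue cap, 31 mm wide, 56 mm high, standing right of the mixer; origin under its centre. To be left alone.
- vial_b: Small white vial with a blue cap, 30 mm wide, 58 mm high, standing right of the mixer; origin under its centre. To be left alone.
- tube: White plastic tube bottle, 33 mm wide, 94 mm high, standing right of the mixer; origin under its centre. To be left alone. Just right of it and of the vials stands the hood's fixed upright side panel: its faces at y = -0.07 and -0.09 m, from x = 0.38 m to the wall, 0.30 m high at its front edge and rising at 45 degrees behind that to 0.57 m; go round its front or over it.
- amber: Small amber bottle, 38 mm wide, 87 mm high, standing right of the mixer; origin under its centre. To be left alone.

How it is judged:
By the outcome, as a careful person would: the job done as asked, in the order asked, and still so for the second after the job is handed in, with the robot touching nothing.
It also fails if it takes over 64 s, if anything falls off the work surface, if the arm or the gripper's body presses on something with over 40 N, if the wrist force passes 120 N, or if a joint passes its speed limit or range.

## Working session

There is one attempt and no reset: what is moved stays moved. The work goes in short steps, Python scripts to look and compute and a tool call to move; the robot and the scene stay as the last step left them, time stands still between calls to the robot, and variables do not carry over. Pictures are saved under pics/ and viewed, at most 10 in all, crops included, and the job is handed in when it is done.

Besides the shell and the picture viewer there is one more tool, called as name(argument=value, ...) on one line, values as JSON. play_rows: Moves the arm, as the interface text tells. Its arguments: {"type":"object","properties":{"targets":{"type":"array"},"grip":{"type":"number"},"grip_force":{"type":"number"}},"required":["targets"]}

```bash
mkdir -p pics; cat > h.py <<'E'
import numpy as np, cv2
from plant import read_state, eyes, workorder
from scipy.spatial.transform import Rotation as R
def shot(name,fn):
    s=read_state(); c=eyes.read_camera(name); cv2.imwrite(fn,c['image'][:,:,::-1])
    if 'cam_to_world' in c: T=c['cam_to_world']
    else:
        W=np.eye(4);W[:3,:3]=R.from_rotvec(s['orientation']).as_matrix();W[:3,3]=s['tool_pos'];T=W@c['T_tool_cam']
    np.savez(fn[:-4]+'.npz',T=T,v=c['vfov'],cx=c['cx'],cy=c['cy'])
    return c,s
def pt(fn,u,v,z):
    d=np.load(fn[:-4]+'.npz');f=210/np.tan(np.radians(d['v'])/2)
    r=d['T'][:3,:3]@np.array([(u-d['cx'])/f,-(v-d['cy'])/f,-1.]);o=d['T'][:3,3]
    return o+r*(z-o[2])/r[2]
def px(fn,P):
    d=np.load(fn[:-4]+'.npz');f=210/np.tan(np.radians(d['v'])/2)
    p=d['T'][:3,:3].T@(np.array(P)-d['T'][:3,3]);return d['cx']+f*p[0]/-p[2],d['cy']-f*p[1]/-p[2]
E
python3 - <<'E'
from h import *
for n in('top','side','wrist'):
    c,s=shot(n,f'pics/{n}0.png');print(n,{k:(np.round(v,3).tolist()) for k,v in c.items() if k!='image'})
print(s)
E
```

```text
top {'vfov': 43.543, 'cx': 268.293, 'cy': 214.057, 'cam_to_world': [[-0.03, 0.996, -0.083, 0.421], [-1.0, -0.03, -0.005, 0.102], [-0.008, 0.083, 0.997, 0.997], [0.0, 0.0, 0.0, 1.0]]}
side {'vfov': 45.424, 'cx': 283.278, 'cy': 208.578, 'cam_to_world': [[-0.997, 0.026, -0.067, 0.469], [-0.071, -0.479, 0.875, 0.849], [-0.009, 0.877, 0.48, 0.478], [0.0, 0.0, 0.0, 1.0]]}
wrist {'vfov': 61.957, 'cx': 275.8, 'cy': 210.345, 'T_tool_cam': [[0.001, 0.956, 0.292, 0.083], [1.0, -0.001, -0.001, 0.001], [-0.001, 0.292, -0.956, -0.167], [0.0, 0.0, 0.0, 1.0]]}
{'t': 0.1, 'q': array([ 1.05960328e+00,  1.31097938e-01,  1.48918903e+00,  1.65459577e-05,
        1.52299808e+00, -8.53916202e-02]), 'dq': array([ 0.00068487, -0.00244489, -0.00126792,  0.00112069, -0.00035897,
        0.00105278]), 'joint_torque': array([ 9.15874625e-04, -5.61349797e+01, -4.93092299e+01,  7.69861042e-02,
        2.93094793e-02, -3.25451094e-05]), 'tool_pos': array([0.24754302, 0.54598085, 0.21767476]), 'orientation': array([-6.63698569e-01, -3.07015930e+00,  2.53296072e-03]), 'force': array([ 0.50659009, -0.43018639, -0.81965952]), 'wrist_torque': array([ 0.01160795, -0.01616575, -0.00649986]), 'gripper_force': 0.0, 'opening': 0.09278803332339144}
```

View pics/top0.png

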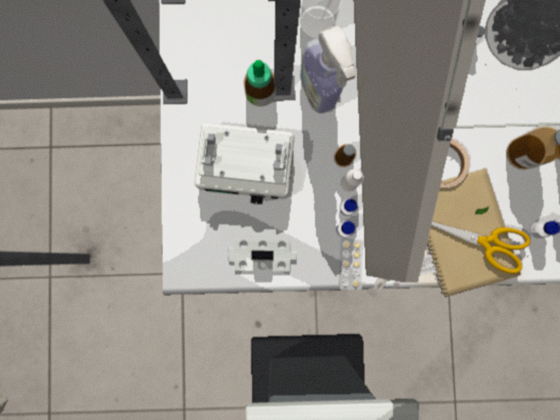

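View pics/wrist0.png

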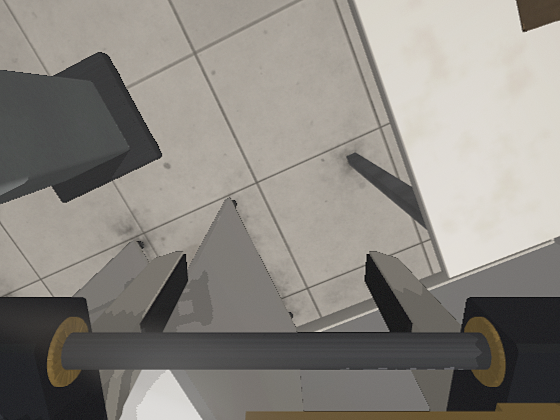

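The top view shows the plate at about (262,256) with its handle at (262,255), and the mixer at about (245,160), turned a few degrees. I'll zoom in on that area.

```bash
python3 - <<'E'
from h import *
i=cv2.imread('pics/top0.png')[115:285,185:375]
cv2.imwrite('pics/crop0.png',cv2.resize(i,None,fx=3.5,fy=3.5,interpolation=cv2.INTER_CUBIC))
f='pics/top0.png'
print(pt(f,262,255,.04),pt(f,230,255,.008),pt(f,295,256,.008),pt(f,245,160,.06))
print(R.from_rotvec(read_state()['orientation']).as_matrix().round(3))
E
```

```text
[0.42610477 0.12086695 0.04      ] [0.42807601 0.18154173 0.008     ] [0.42257356 0.05970424 0.008     ] [0.59777198 0.14622503 0.06      ]
[[-0.911  0.413 -0.001]
 [ 0.413  0.911 -0.001]
 [ 0.    -0.001 -1.   ]]
```

View pics/crop0.png

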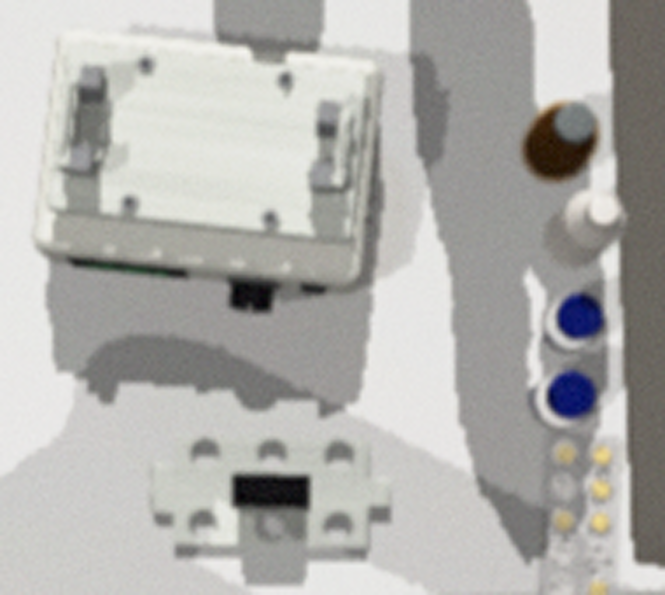

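The left ear is the wide one, so the plate is already facing the right way. The plate is turned about -3° and the mixer about -7°. I'll move above the plate next.

play_rows(targets=[-2,-2,0.5,6,-6,-5.5,1.2,13,-9,-8.5,2,20,-12,-11.5,2.8,27,-15,-14.5,3.5,34,-18,-17,4.2,41,-21,-19.5,5,48,-24,-22,5.5,55], grip=5)

```text
t: 0.82
tool_pos: [0.3711, 0.254, 0.1643]
orientation: [-2.013, -2.412, 0.001]
force: [1.1, -0.1, -0.8]
opening: 0.0504
gripper_force: 0.0
```

```bash
python3 - <<'E'
from h import *
s=read_state();M=R.from_rotvec(s['orientation']).as_matrix()
print(s['tool_pos'],M.round(3),M.T@(np.array([.426,.121,.15])-s['tool_pos'])*100)
E
```

```text
[0.37107922 0.25403593 0.16428769] [[-0.179  0.984 -0.   ]
 [ 0.984  0.179 -0.   ]
 [-0.    -0.    -1.   ]] [-14.0705021    3.02788039   1.42926812]
```

play_rows(targets=[-3,0.7,0.3,4,-6.5,1.4,0.7,9,-10,2.2,1,13,-13,2.8,1.4,13,-14.1,3,1.4,13,-14.1,3,1.4,13])

```text
t: 1.32
tool_pos: [0.4269, 0.1208, 0.1507]
orientation: [-2.271, -2.171, 0.001]
force: [0.5, 0.9, 0.0]
opening: 0.05
gripper_force: 0.0
```

```bash
python3 - <<'E'
from h import *
c,s=shot('wrist','pics/w1.png');print(s['tool_pos'],R.from_rotvec(s['orientation']).as_matrix().round(3),s['force'])
print(px('pics/w1.png',[.426,.121,.042]))
E
```

```text
[0.42694609 0.12080836 0.15072686] [[ 0.045  0.999 -0.001]
 [ 0.999 -0.045 -0.001]
 [-0.001 -0.001 -1.   ]] [0.45316986 0.92245777 0.04234875]
(np.float64(275.6501541411939), np.float64(208.50672968605167))
```

View pics/w1.png

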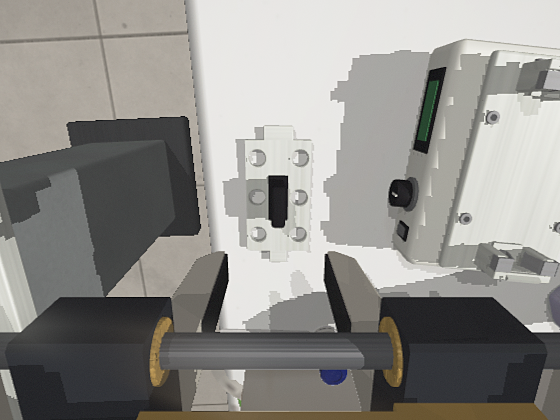

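The handle is at about (278,200). The plate's holes are at (258,158), (301,158), (259,234) and (300,234). The wide ear's tip is at the top, (279,126), and the narrow ear is at (274,261).

```bash
python3 - <<'E'
from h import *
f='pics/w1.png'
for u,v in [(258,158),(301,158),(257,197),(301,197),(259,234),(300,234),(279,126),(274.5,261),(245,139),(312,139)]:print(u,v,pt(f,u,v,.008).round(4))
print(pt(f,278,228,.042),pt(f,278,175,.008))
i=cv2.imread(f)[110:280,230:330]
j=cv2.resize(i,None,fx=3.5,fy=3.5,interpolation=cv2.INTER_CUBIC)
k=cv2.resize(cv2.imread(f)[30:300,380:560],None,fx=2.2,fy=2.2,interpolation=cv2.INTER_CUBIC)
o=np.zeros((595,360+400,3),np.uint8);o[:,:350]=j;o[:594,360:756]=k;cv2.imwrite('pics/w1c.png',o)
E
```

```text
258 158 [0.412  0.1582 0.008 ]
301 158 [0.45   0.1565 0.008 ]
257 197 [0.4089 0.1226 0.008 ]
301 197 [0.4492 0.1208 0.008 ]
259 234 [0.4087 0.0864 0.008 ]
300 234 [0.4474 0.0847 0.008 ]
279 126 [0.4317 0.185  0.008 ]
274.5 261 [0.4221 0.0578 0.008 ]
245 139 [0.4016 0.1753 0.008 ]
312 139 [0.46   0.1727 0.008 ]
[0.42721253 0.10388301 0.042     ] [0.42902118 0.14215981 0.008     ]
```

View pics/w1c.png

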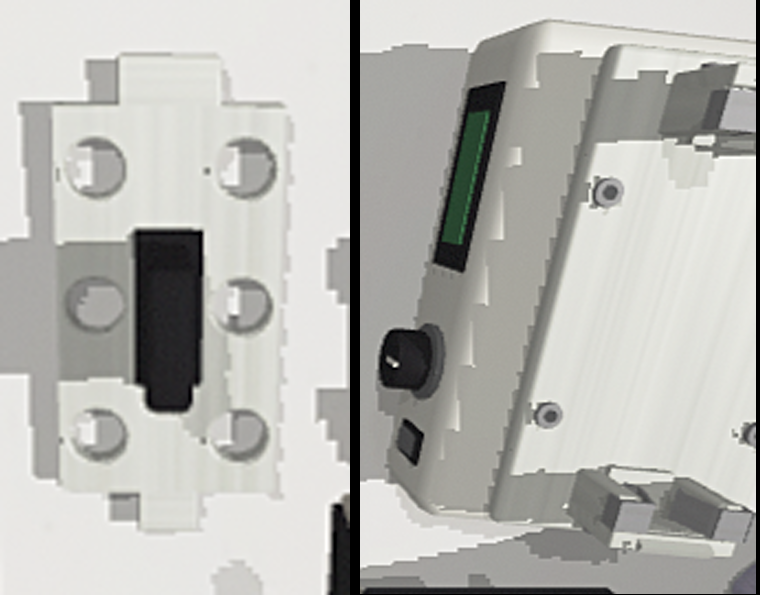

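The plate's centre is at about (0.429, 0.1215) with a yaw of -2.4°. Two measurements agree on this, so I'll go down and grip.

play_rows(targets=[0,0.2,2.5,0,0,0.2,5.5,0,0,0.2,8.5,0,0,0.2,11,0,0,0.2,12.8,0,0,0.2,13.6,0,0,0.2,13.7,0,0,0.2,13.7,0])

```text
t: 2.03
tool_pos: [0.4284, 0.1237, 0.0144]
orientation: [-2.266, -2.176, 0.0]
force: [0.3, 1.1, 0.4]
opening: 0.05
gripper_force: 0.0
```

play_rows(targets=[0,0,0,0,0,0,0,0,0,0,0,0,0,0,0,0,0,0,0,0,0,0,0,0,0,0,0,0,0,0,0,0], grip=0, grip_force=40)

```text
t: 2.7
tool_pos: [0.4288, 0.1228, 0.0143]
orientation: [2.267, 2.174, 0.0]
force: [-1.1, 0.2, 3.5]
opening: 0.0117
gripper_force: 40.0
```

Gripped: the opening is 11.7 mm against the 12 mm handle. Now I'll lift high enough to see the whole mixer.

play_rows(targets=[0,0,-1,0,0,0,-3,0,0,0,-6.5,0,0,0,-10,0,0,0,-13.5,0,0,0,-17,0,0,0,-19.5,0,0,0,-21,0])

```text
t: 3.37
tool_pos: [0.4297, 0.123, 0.2286]
orientation: [2.265, 2.173, 0.006]
force: [0.2, -0.5, -1.3]
opening: 0.0118
gripper_force: 40.0
```

play_rows(targets=[0,3,0,0,0,5,0,0,0,6,0,0,0,6,0,0,0,6,0,0])

```text
t: 3.78
tool_pos: [0.4881, 0.1201, 0.2239]
orientation: [-2.267, -2.173, 0.002]
force: [-0.3, -0.3, -1.8]
opening: 0.0113
gripper_force: 40.0
```

```bash
python3 - <<'E'
from h import *
c,s=shot('wrist','pics/w2.png');print(s['tool_pos'],R.from_rotvec(s['orientation']).as_matrix().round(3),s['force'],s['opening'])
shot('side','pics/s2.png')
E
```

```text
[0.48812236 0.1201364  0.22393817] [[ 0.042  0.999 -0.001]
 [ 0.999 -0.042 -0.   ]
 [-0.    -0.001 -1.   ]] [-0.30235715 -0.29210781 -1.78736529] 0.011272564134523549
```

View pics/w2.png

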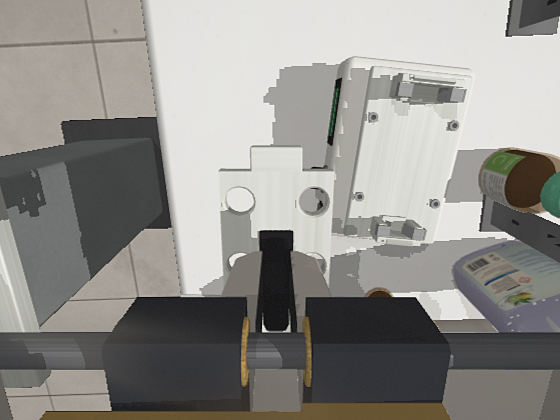

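The mixer lies at u 330–475, v 57–245, with its posts near (430,90) and (398,230). The plate is in hand with its wide ear at (276,148–170). I'll zoom in.

```bash
python3 - <<'E'
from h import *
i=cv2.imread('pics/w2.png');r=lambda a,s:cv2.resize(a,None,fx=s,fy=s,interpolation=cv2.INTER_CUBIC)
a=r(i[50:250,330:480],3)   # 450x600
b=r(i[140:240,215:335],2.9)
o=np.zeros((600,800,3),np.uint8);o[:,:450]=a;o[:290,452:800]=b[:290,:348];cv2.imwrite('pics/w2c.png',o)
E
```

```text
(no output)
```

View pics/w2c.png

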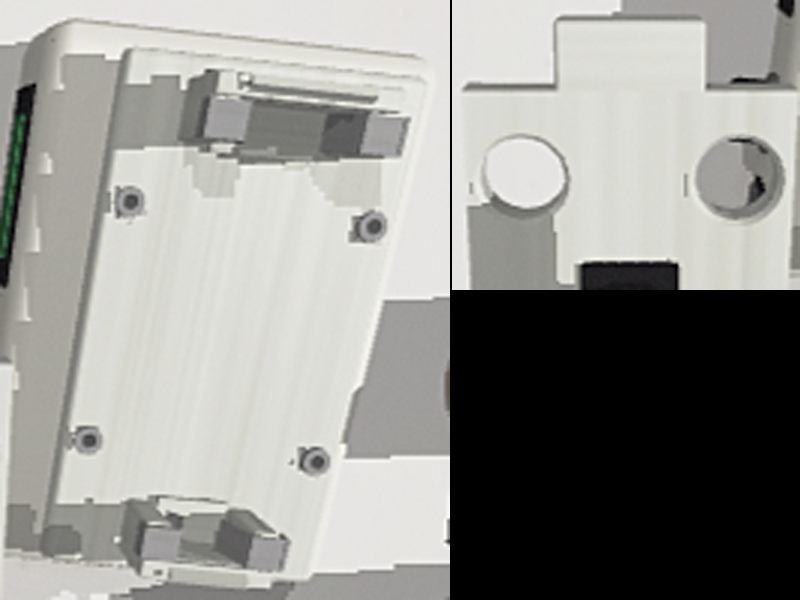

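```bash
python3 - <<'E'
from h import *
f='pics/w2.png';g=lambda a,b,z:pt(f,330+a/3,50+b/3,z)
W=[g(226,118,.099),g(384,136,.099)];N=[g(160,544,.099),g(267,552,.099)]
print('W',np.round(W,4),'N',np.round(N,4))
w=np.mean(W,0);n=np.mean(N,0);d=w-n;print('mid',w,n,(w+n)/2,np.linalg.norm(d),np.degrees(np.arctan2(-d[0],d[1])))
for z in(.065,.07):
  S=[g(*p,z) for p in((129,202),(372,227),(88,440),(316,461))];print(z,np.round(S,4).tolist(),np.mean(S,0))
  d=S[0]+S[1]-S[2]-S[3];print(np.degrees(np.arctan2(-d[0],d[1])),np.linalg.norm(S[0]-S[1]),np.linalg.norm(S[0]-S[2]))
z=.065
print('platform corners',[g(*p,z).round(4) for p in((123,48),(428,85),(305,578),(45,555))])
# held ear
h=lambda a,b,z:pt(f,215+(a-452)/2.9,140+b/2.9,z)
zt=read_state()['tool_pos'][2]-.0143+.008
print('ear tip',h(630,17,zt),h(557,17,zt),h(705,17,zt))
s=read_state();M=R.from_rotvec(s['orientation']).as_matrix();print('pred',s['tool_pos'],s['tool_pos']+M@[.064,0,0])
E
```

```text
W [[0.5933 0.2095 0.099 ]
 [0.6353 0.2033 0.099 ]] N [[0.5817 0.0905 0.099 ]
 [0.6136 0.0866 0.099 ]]
mid [0.61430718 0.20638325 0.099     ] [0.59761414 0.08853846 0.099     ] [0.60596066 0.14746086 0.099     ] 0.11902122592071912 -8.062466763094642
0.065 [[0.5777, 0.1875, 0.065], [0.6514, 0.1772, 0.065], [0.5674, 0.114, 0.065], [0.6412, 0.104, 0.065]] [0.60940855 0.14566708 0.065     ]
-7.924695919621345 0.07444085108034935 0.0742488700127087
0.07 [[0.5763, 0.1878, 0.07], [0.6489, 0.1776, 0.07], [0.5663, 0.1154, 0.07], [0.6389, 0.1055, 0.07]] [0.60759358 0.14654113 0.07      ]
-7.924695919621242 0.07330013819687482 0.0731110989988402
platform corners [array([0.5742, 0.2307, 0.065 ]), array([0.6634, 0.217 , 0.065 ]), array([0.6412, 0.0633, 0.065 ]), array([0.5543, 0.0751, 0.065 ])]
ear tip [0.49022099 0.18300494 0.21768238] [0.47786492 0.18351353 0.21768238] [0.5029133  0.18248251 0.21768238]
pred [0.48774751 0.12030778 0.22398238] [0.49041787 0.18425204 0.22397593]
```

The platform's centre is at about (0.607, 0.147) with a yaw of -8.0°; the posts, the screws and the plate edges all agree. I'll hover just above the posts and look at the wide ear against its slot.

play_rows(targets=[0.6,2,0,1,1.6,5.5,0,3,2.6,9,0,5,3.2,11.5,1,5.6,3.3,11.8,4,5.6,3.3,11.8,7,5.6,3.3,11.8,9,5.6,3.3,11.8,9.8,5.6])

```text
t: 4.55
tool_pos: [0.6046, 0.1481, 0.1216]
orientation: [-2.368, -2.059, 0.009]
force: [-0.1, 0.1, -2.8]
opening: 0.0118
gripper_force: 40.0
```

play_rows(targets=[0,0,0,0,0,0,0,0,0,0,0,0])

```text
t: 4.8
tool_pos: [0.609, 0.1486, 0.1286]
orientation: [2.369, 2.06, 0.005]
force: [0.1, 0.3, -2.5]
opening: 0.0115
gripper_force: 40.0
```

```bash
python3 - <<'E'
from h import *
c,s=shot('wrist','pics/w3.png');print(s['tool_pos'],R.from_rotvec(s['orientation']).as_matrix().round(3),s['force'],s['opening'])
shot('side','pics/s3.png')
print(px('pics/w3.png',[.616,.211,.1]),px('pics/s3.png',[.607,.147,.1]))
i=cv2.imread('pics/w3.png');r=lambda a,s:cv2.resize(a,None,fx=s,fy=s,interpolation=cv2.INTER_CUBIC)
u,v=map(int,px('pics/w3.png',[.614,.206,.1]));print(u,v)
o=r(i[max(v-75,0):max(v-75,0)+150,u-100:u+100],4);cv2.imwrite('pics/w3c.png',o);print(max(v-75,0),u-100)
E
```

```text
[0.60896088 0.14861954 0.12864672] [[ 0.139  0.99   0.003]
 [ 0.99  -0.139  0.001]
 [ 0.001  0.003 -1.   ]] [ 0.0867424   0.34712691 -2.46134469] 0.011491614499834341
(np.float64(274.2485289626389), np.float64(141.37612098696025)) (np.float64(230.47643363212998), np.float64(203.32759836726032))
271 150
75 171
```

View pics/w3c.png

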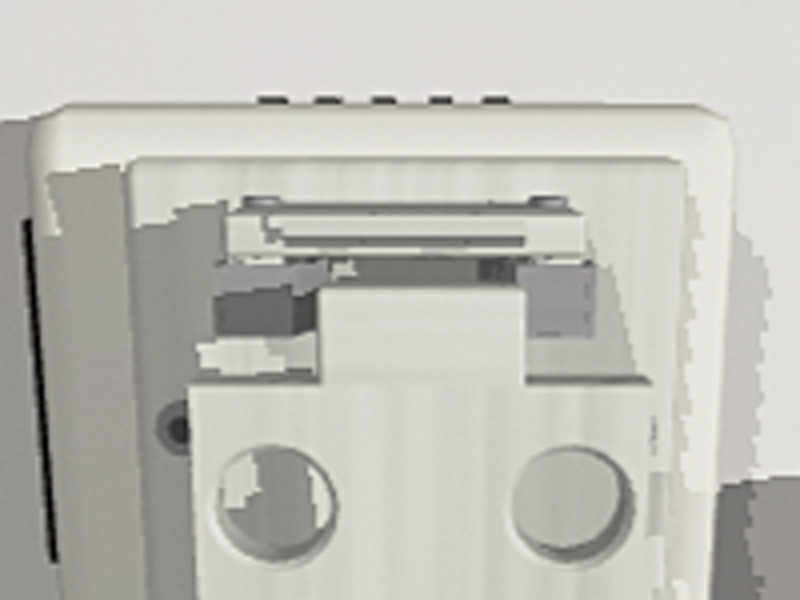

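The yaw matches. The slot's centre is at crop u≈405, the ear's at 422, the ear tip at v≈285 and the back wall's edges at v≈212/240/262. I'll convert these to offsets in tool axes.

```bash
python3 - <<'E'
from h import *
f='pics/w3.png';s=read_state();M=R.from_rotvec(s['orientation']).as_matrix();o=np.load('pics/w3.npz')
W=np.array(s['tool_pos'])
t=lambda a,b,z:((pt(f,171+a/4,75+b/4,z)-W)@M*1000).round(1)
print('ear',t(422,285,.1223),t(318,285,.1223),t(526,285,.1223),'root',t(318,382,.1223))
for z in(.097,.1,.103):print(z,'slot',t(404,300,z),'clips',t(213,265,z),t(595,338,z),'wall',[t(404,v,z)[0] for v in(212,240,262)])
for z in (.062,.067):print('plat edge +y',t(404,158,z),t(130,158,z),t(685,158,z))
print('housing edge', t(404,104,.055))
E
```

```text
ear [62.6 -0.8  6.5] [ 62.6 -13.6   6.4] [62.6 12.   6.5] root [ 50.6 -13.8   6.4]
0.097 slot [57.6 -3.3 31.8] clips [ 62.5 -30.1  31.7] [52.3 23.9 31.9] wall [np.float64(69.7), np.float64(65.9), np.float64(62.9)]
0.1 slot [58.  -3.3 28.8] clips [ 62.8 -29.6  28.7] [52.7 23.5 28.9] wall [np.float64(69.9), np.float64(66.2), np.float64(63.2)]
0.103 slot [58.4 -3.2 25.8] clips [ 63.1 -29.2  25.7] [53.2 23.1 25.9] wall [np.float64(70.1), np.float64(66.4), np.float64(63.5)]
plat edge +y [76.  -3.6 66.8] [ 76.  -47.8  66.6] [76.  41.7 67. ]
plat edge +y [76.1 -3.6 61.8] [ 76.1 -46.8  61.6] [76.2 40.8 62. ]
housing edge [84.4 -3.7 73.8]
```

The plate needs to move about -0.5 mm along tool x and -2.4 mm along tool y. I'll correct that and go down gently.

play_rows(targets=[-0.05,-0.24,0,0,-0.05,-0.24,0.4,0,-0.05,-0.24,0.8,0,-0.05,-0.24,1.2,0,-0.05,-0.24,1.4,0,-0.05,-0.24,1.4,0])

```text
t: 5.4
tool_pos: [0.6046, 0.148, 0.1108]
orientation: [-2.37, -2.06, 0.003]
force: [-0.5, -0.4, -0.9]
opening: 0.0117
gripper_force: 40.0
```

play_rows(targets=[0,0,0.1,0,0,0,0.2,0,0,0,0.3,0,0,0,0.3,0])

```text
t: 5.73
tool_pos: [0.6053, 0.1481, 0.1089]
orientation: [-2.371, -2.061, 0.0]
force: [-0.7, 0.4, -1.9]
opening: 0.012
gripper_force: 40.0
```

play_rows(targets=[0,0,0.1,0,0,0,0.2,0,0,0,0.3,0,0,0,0.3,0])

```text
t: 6.07
tool_pos: [0.6055, 0.1481, 0.106]
orientation: [2.371, 2.061, 0.0]
force: [0.3, 0.4, -1.1]
opening: 0.0116
gripper_force: 40.0
```

play_rows(targets=[0,0,0.1,0,0,0,0.2,0,0,0,0.2,0,0,0,0.2,0])

```text
t: 6.4
tool_pos: [0.6053, 0.1481, 0.104]
orientation: [-2.371, -2.061, 0.0]
force: [0.2, 0.4, -1.7]
opening: 0.0116
gripper_force: 40.0
```

The underside is about 15 mm above the seat with no contact, so both ears are in the slots. Now I'll press in small steps.

play_rows(targets=[0,0,0.1,0,0,0,0.2,0,0,0,0.3,0,0,0,0.3,0])

```text
t: 6.73
tool_pos: [0.6056, 0.1482, 0.1013]
orientation: [2.371, 2.061, 0.001]
force: [0.2, 0.5, 1.4]
opening: 0.0115
gripper_force: 40.0
```

play_rows(targets=[0,0,0.1,0,0,0,0.2,0,0,0,0.3,0,0,0,0.3,0])

```text
t: 7.07
tool_pos: [0.6059, 0.1483, 0.0987]
orientation: [2.37, 2.061, 0.002]
force: [-0.0, 0.5, 5.2]
opening: 0.0118
gripper_force: 40.0
```

play_rows(targets=[0,0,0.1,0,0,0,0.2,0,0,0,0.3,0,0,0,0.3,0])

```text
t: 7.4
tool_pos: [0.6055, 0.1482, 0.0949]
orientation: [2.371, 2.061, 0.0]
force: [-0.3, 0.8, 2.9]
opening: 0.0113
gripper_force: 40.0
```

play_rows(targets=[0,0,0.1,0,0,0,0.2,0,0,0,0.2,0,0,0,0.2,0])

```text
t: 7.73
tool_pos: [0.6052, 0.1482, 0.0927]
orientation: [-2.371, -2.061, 0.001]
force: [0.4, 0.6, 1.6]
opening: 0.0119
gripper_force: 40.0
```

play_rows(targets=[0,0,0.1,0,0,0,0.2,0,0,0,0.2,0,0,0,0.2,0])

```text
t: 8.07
tool_pos: [0.6052, 0.1482, 0.0908]
orientation: [-2.371, -2.061, 0.0]
force: [0.3, -1.1, 0.9]
opening: 0.0117
gripper_force: 40.0
```

play_rows(targets=[0,0,0.05,0,0,0,0.1,0,0,0,0.1,0,0,0,0.1,0])

```text
t: 8.4
tool_pos: [0.6048, 0.148, 0.0893]
orientation: [-2.37, -2.061, 0.002]
force: [0.2, 0.9, -2.4]
opening: 0.0117
gripper_force: 40.0
```

play_rows(targets=[0,0,0.05,0,0,0,0.1,0,0,0,0.1,0,0,0,0.1,0])

```text
t: 8.73
tool_pos: [0.6055, 0.1481, 0.0893]
orientation: [2.371, 2.061, 0.0]
force: [-0.0, -0.0, 0.3]
opening: 0.0116
gripper_force: 40.0
```

play_rows(targets=[0,0,0.05,0,0,0,0.1,0,0,0,0.1,0,0,0,0.1,0])

```text
t: 9.07
tool_pos: [0.6063, 0.1483, 0.0892]
orientation: [2.37, 2.06, 0.003]
force: [0.8, -0.3, 4.9]
opening: 0.0116
gripper_force: 40.0
```

play_rows(targets=[0,0,0.05,0,0,0,0.1,0,0,0,0.1,0,0,0,0.1,0])

```text
t: 9.4
tool_pos: [0.607, 0.1484, 0.0892]
orientation: [2.369, 2.06, 0.005]
force: [-0.9, 0.1, 9.0]
opening: 0.0116
gripper_force: 40.0
```

There's a firm floor at exactly home height. One more light press, then I'll back off and release.

play_rows(targets=[0,0,0.05,0,0,0,0.1,0,0,0,0.1,0,0,0,0.1,0])

```text
t: 9.73
tool_pos: [0.6077, 0.1485, 0.0891]
orientation: [2.369, 2.059, 0.007]
force: [-0.0, -0.3, 13.0]
opening: 0.0119
gripper_force: 40.0
```

play_rows(targets=[0,0,-0.15,0,0,0,-0.32,0,0,0,-0.35,0,0,0,-0.35,0])

```text
t: 10.07
tool_pos: [0.6051, 0.1482, 0.0893]
orientation: [-2.371, -2.061, 0.001]
force: [-0.6, 0.6, 0.8]
opening: 0.0116
gripper_force: 40.0
```

play_rows(targets=[0,0,0,0,0,0,0,0,0,0,0,0,0,0,0,0,0,0,0,0,0,0,0,0], grip=4)

```text
t: 10.57
tool_pos: [0.6053, 0.1481, 0.0895]
orientation: [-2.371, -2.061, 0.0]
force: [-0.8, 0.1, 0.0]
opening: 0.0395
gripper_force: 0.0
```

play_rows(targets=[0,0,-0.5,0,0,0,-1.5,0,0,0,-3,0,0,0,-4.5,0,0,0,-6,0,0,0,-7,0,0,0,-7,0,0,0,-7,0])

```text
t: 11.23
tool_pos: [0.606, 0.1482, 0.1607]
orientation: [2.37, 2.06, 0.003]
force: [-0.7, -0.0, -0.1]
opening: 0.04
gripper_force: 0.0
```

```bash
python3 - <<'E'
from h import *
c,s=shot('wrist','pics/w4.png');print(s['tool_pos'],s['force'],s['opening'])
shot('side','pics/s4.png');u,v=map(int,px('pics/s4.png',[.605,.148,.09]));print(u,v)
a=cv2.imread('pics/w4.png')[60:360,140:440]
b=cv2.imread('pics/s4.png');b=cv2.resize(b[v-60:v+60,u-80:u+80],None,fx=3,fy=3,interpolation=cv2.INTER_CUBIC)[:, :480]
o=np.zeros((360,790,3),np.uint8);o[:300,:300]=a;o[:,305:785]=b;cv2.imwrite('pics/c4.png',o)
E
```

```text
[0.60602533 0.14823859 0.16065479] [-0.70656904 -0.01026735 -0.1244852 ] 0.04003286518635642
231 209
```

View pics/c4.png

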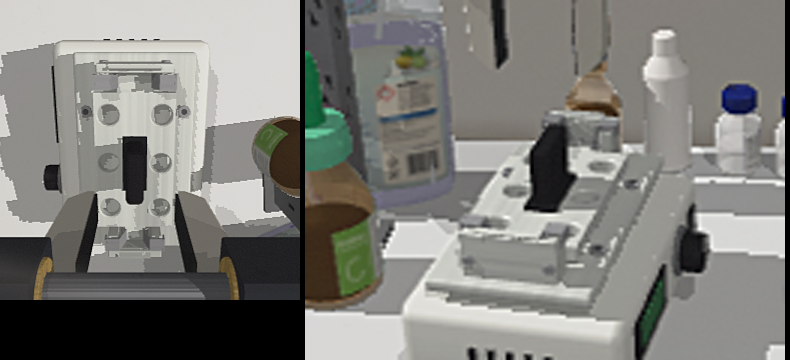

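The plate looks flat in both slots. The handle could pivot in the pads, so I'll press each end with closed fingers to confirm that both ears are home. The top face should be at z≈0.083.

play_rows(targets=[1,0,0,0,3,0,0,0,3.4,0,1,0,3.4,0,3,0,3.4,0,5,0,3.4,0,6.5,0,3.4,0,7.2,0,3.4,0,7.2,0], grip=0, grip_force=20)

```text
t: 12.0
tool_pos: [0.6087, 0.1818, 0.0849]
orientation: [-2.369, -2.061, 0.005]
force: [-0.0, 0.4, 0.8]
opening: 0.0005
gripper_force: 0.0
```

play_rows(targets=[0,0,0.15,0,0,0,0.3,0,0,0,0.45,0,0,0,0.6,0,0,0,0.6,0])

```text
t: 12.42
tool_pos: [0.6114, 0.1821, 0.0832]
orientation: [2.37, 2.06, 0.004]
force: [0.9, 0.4, 5.2]
opening: 0.0005
gripper_force: 2.3
```

play_rows(targets=[0,0,0.1,0,0,0,0.2,0,0,0,0.25,0,0,0,0.25,0])

```text
t: 12.75
tool_pos: [0.613, 0.1823, 0.083]
orientation: [2.368, 2.059, 0.009]
force: [-0.1, -0.9, 14.0]
opening: 0.0001
gripper_force: 6.8
```

play_rows(targets=[0,0,-1,0,0,0,-4,0,0,0,-6,0,-3.4,0,-6,0,-6.8,0,-6,0,-6.8,0,-4,0,-6.8,0,-2,0,-6.8,0,-0.8,0])

```text
t: 13.42
tool_pos: [0.5998, 0.1137, 0.0856]
orientation: [-2.372, -2.059, 0.002]
force: [0.1, -0.2, -1.3]
opening: 0.0003
gripper_force: 0.0
```

play_rows(targets=[0,0,0,0,0,0,0.15,0,0,0,0.3,0,0,0,0.3,0])

```text
t: 13.75
tool_pos: [0.6012, 0.1149, 0.0849]
orientation: [2.37, 2.061, 0.001]
force: [-0.0, 0.3, 0.2]
opening: 0.0009
gripper_force: 0.0
```

play_rows(targets=[0,0,0.1,0,0,0,0.2,0,0,0,0.3,0,0,0,0.3,0])

```text
t: 14.08
tool_pos: [0.6023, 0.1148, 0.0831]
orientation: [2.369, 2.06, 0.005]
force: [0.9, -0.3, 6.8]
opening: -0.0001
gripper_force: 3.3
```

play_rows(targets=[0,0,0.1,0,0,0,0.2,0,0,0,0.3,0,0,0,0.3,0])

```text
t: 14.42
tool_pos: [0.6035, 0.1151, 0.0829]
orientation: [2.368, 2.059, 0.009]
force: [-4.5, 0.1, 21.4]
opening: 0.0004
gripper_force: 10.5
```

play_rows(targets=[0,0,0.1,0,0,0,0.15,0,0,0,0.15,0])

```text
t: 14.67
tool_pos: [0.6037, 0.1154, 0.0826]
orientation: [2.368, 2.059, 0.01]
force: [-9.7, 0.8, 29.1]
opening: 0.0008
gripper_force: 14.7
```

play_rows(targets=[0,0,-1,0,0,0,-4,0,0,0,-8,0,0,0,-11,0,0,0,-12,0,0,0,-12,0,0,0,-12,0])

```text
t: 15.25
tool_pos: [0.6009, 0.1146, 0.1965]
orientation: [2.37, 2.061, 0.001]
force: [-0.3, 0.1, -1.3]
opening: 0.0007
gripper_force: 0.0
```

Both ends are at home height. However, I sent that last press without waiting for the previous reading, and it peaked at 29 N. I'll take one final look and then hand in.

```bash
python3 - <<'E'
from h import *
c,s=shot('wrist','pics/w5.png');print(s['tool_pos'],s['force'])
E
```

```text
[0.60085112 0.11456768 0.19651687] [-0.27066831  0.14774491 -1.31753299]
```

View pics/w5.png

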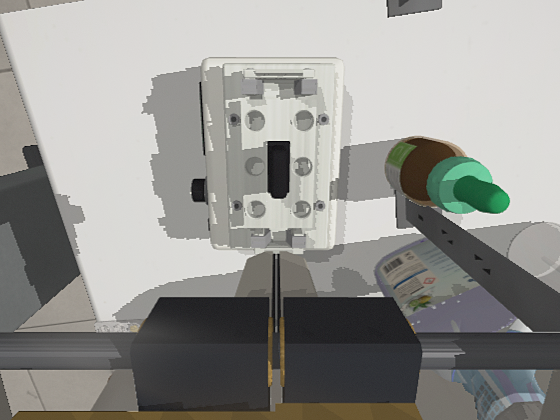

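The plate sits square on the platform, with its handle at (278,168) and both ears between the posts. The gripper is clear of it.

```bash
python3 -c "
from plant import workorder;print(workorder.close_job())"
```

```text
the job is handed in; nothing more can be done
None
```

The vial plate is clipped in flat with both ears at home height, released, and handed in at about 15 s; the insertion peaked at about 13 N, but my final check press on the narrow-ear end reached about 29 N, briefly over the 25 N limit.

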